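# Lift a loaded spool board into a tote and send it down the rollers

### The job

Pick up the steel lifter, slide its blade under the flat board that carries the three thread spools, and lift the board with the lifter, not with the fingers, into the open-fronted tote so that it lies flat and fully inside, with the spools still standing on it. Draw the lifter out, then push the loaded tote along the rollers until it is fully home against the end stop of the packing bay, and leave the lifter lying flat on the counter. Do not let a spool fall and leave the jar, the thread cone and the pin box where they are.

Things in the scene. Friction and masses are not known exactly. Their poses are not given: they have to be found in the camera images.
- lifter: flat lifter (wide spatula), 0.2 kg: steel blade 155 x 64 x 3 mm lying flat on the counter, upright wooden grip near its rear. Origin: underside of the blade, below the grip's centre. x along the blade to its front edge (blade from x -20 to +135), y across, z up. Grip block 20 (x) x 46 (y), z 9 to 86, on a steel foot 30 x 50 up to z 9.
- grip (a point): middle of the lifter's upright grip, 60 mm above the blade's underside. Held here from above with the fingers closing along the lifter's x (its 20 mm thickness), the lifter stays level under load
- tip (a point): middle of the lifter's front edge, 135 mm ahead of its origin, 1.5 mm above the blade's underside
- board: flat plywood spool board, 110 (x) x 120 (y) mm, 0.1 to 0.2 kg. Origin: centre of its underside. Plate at z 12 to 18 on two runners along x, 12 high, 12 wide, at y = +-50: the space beneath is open at both x ends, 88 wide, 12 high. -x end faces roughly to the robot. Three spools stand loose on it.
- spool0: thread spool, 34 mm diameter x 55 mm tall, about 40 g, standing loose on the board; origin at the centre of its underside, z up along its axis
- spool1: thread spool like spool0, standing loose on the board
- spool2: thread spool like spool0, standing loose on the board
- tote: low grey plastic tote, 170 (x) x 172 (y) mm, about 0.4 kg, on the rollers. Origin: centre of its underside. Floor 8 thick; walls 6 thick, to z 53, at +x, +y and -y. The -x side, towards the robot, is open with no lip. Inside: x -85 to +79, y -80 to +80. Rolls easily along y, stays where it is left.
- line: fixed roller line on the counter, 440 (y) x 208 (x) mm. Origin: its centre at counter level. 11 passive steel rollers, axes along x, tops at z 50; side rails to z 55, 7 mm clear of the tote each side. Packing bay at the -y end: end stop with inner face at y -216, to z 100; cheeks at both sides to z 90, from y -215 to -25. +y end open.
- home (a point): fixed point of the roller line, at y = -130 mm and z = 50 mm in its frame, with the line's axes: the tote's origin is here when it is fully home against the end stop
- jar: bystander: glass jar with a steel lid, 64 mm diameter, 85 mm tall; origin at the centre of its underside
- cone: bystander: thread cone, 68 mm diameter, 104 mm tall; origin at the centre of its underside
- pinbox: bystander: cardboard pin box 60 x 90 x 25 mm tall; origin at the centre of its underside
There are look-alikes about, which are no part of the job. Several things look just like the lifter: the one meant starts farthest to the robot's right.

How it is judged:
By the outcome, as a careful person would: the job done as asked, in the order asked, and still so for the second after the job is handed in, with the robot touching nothing.
It also fails if it takes over 72 s, if anything falls off the work surface, if the arm or the gripper's body presses on something with over 40 N, if the wrist force passes 120 N, or if a joint passes its speed limit or range.

### The arm

A 6-joint arm with a two-finger parallel gripper is mounted at the origin on the work surface. World frame = base frame: x ahead of the robot, y to its left, z up, the work surface at z = 0. Lengths are in m, angles in rad, forces in N, time in s.
With the tool pointing down it reaches from about 0.3 to 0.85 m from the base axis. Payload 4.2 kg.
Tool frame: the origin (TCP) lies on the centre line of the jaws, within the pads' length; the fingertips stand 25 mm ahead of it and the grasp point (between the pads) lies 6 mm ahead of it; z points along the fingers, y is the line along which they close (so a half turn about z gives the same grasp; the last joint's range is limited). The gripper opens to 91 mm and grips with 3 to 60 N. Pads are 32 mm wide; open, the fingers measure 118 mm over their backs; the gripper's body (76 mm by 178 mm) begins 60 mm behind the grasp point.
Start: joints at [1.322, 0.32, 1.565, -0, 1.257, -0.02], TCP at [0.13, 0.56, 0.239] pointing down, gripper open.
Joint ranges: [-3.11, 3.11], [-0.84, 2.01], [0.21, 2.61], [-1.34, 4.49], [0.05, 2.63], [-2.56, 2.56]. Speed limits (rad/s): [2.57, 2.57, 3.14, 3.14, 3.14, 3.14].

### API

Orientations are given as a rotation vector (axis times angle).
In Python, from cell import bot gives the robot as it stands. The module is installed in compiled form; this text tells all that it offers.
- The arm moves only by the tool move_arm, never from a script. Its argument "moves" is a list of rows, each an object with "xyz": the shift along the tool's x, y, z in mm, a list of three; "roll": the turn about the tool's z in degrees. A call has 1 to 5 rows; each row shifts and turns the commanded pose from where the row before left it, along the tool's axes as they then stand; what a row does not reach is not made up. A row lasts 1/12 s, in which the tool goes at most 41.7 mm and 7.16 degrees, less where a joint would pass 70% of its speed; a pose out of reach is approached as far as the arm can. A call is refused whole if a number of a shift passes 41.7 or a number of a turn 7.16, either way. A call with a gripper value outside its range is refused whole. "grip" is the closure, from 0 (fully open) to 1 (shut), set as the call begins (left out, the last holds). The fingers move at their own pace and stop on an object; "squeeze" is the grip in N (left out, the last holds). Time passes only in rows, so rows that do not move let the fingers close. It gives the time, the measured TCP pose, the force, the opening and the grip force at its end, in the units of the state.
- bot.observe(): the state, without advancing time (a new reading comes with each control period).
- bot.grab_frame(name): name is "side" or "top"; returns the picture (480x640x3 uint8, red, green, blue); there is no depth.
- bot.camera_info(name): a dict with "vfov" (degrees; the focal length in pixels is half the picture's height over the tangent of half this angle, whatever the lens; pixels are square), "cx", "cy" (the principal point, pixels), "R" (3x3) and "t" (3): a world point X has camera coordinates R X + t. Camera axes: x right, y down, z forward; pixel columns grow to the right and rows downward; lengths in m; the calibration is good to about 2 mm. A picture is of the moment at which its call begins. camera_info takes no time and is no camera call.
- bot.sign_off(): hands the job in; it is judged then, once.
The state is a dict: "t": time; "q": joint angles; "joint_vel": joint speeds; "tau": joint torques, N m; "position": TCP position; "tcp_rot": TCP orientation; "ft_force": force on the tool from outside, world axes, zero at the start; "moment": the same for the moment, N m; "gripper_width": finger opening in m; "finger_force": force on a finger pad.
Only numpy, scipy, OpenCV 4.12 (cv2) and the standard library are available. Lean on these libraries where they do the work, as an engineer would, in place of code of your own. Each camera call takes 0.05 s, during which the arm holds its last target. There are 200 camera calls.

## Working session

There is one attempt and no reset: what is moved stays moved. The work goes in short steps, Python scripts to look and compute and a tool call to move; the robot and the scene stay as the last step left them, time stands still between calls to the robot, and variables do not carry over. Pictures are saved under pics/ and viewed, at most 13 in all, crops included, and the job is handed in when it is done.

Besides the shell and the picture viewer there is one more tool, called after "Request:" by a JSON object that holds its "method" and its "body", one argument or row to a line. move_arm: Moves the arm, as the interface text tells. Its arguments: {"type":"object","properties":{"moves":{"type":"array"},"grip":{"type":"number"},"squeeze":{"type":"number"}},"required":["moves"]}

```bash
mkdir -p pics
cat > h.py <<'E'
import numpy as np, cv2
from cell import bot
def cam(n):
    c=bot.camera_info(n); f=240/np.tan(np.radians(c['vfov'])/2)
    return f,c['cx'],c['cy'],np.array(c['R']),np.array(c['t'])
def ray(n,u,v,z):
    f,cx,cy,R,t=cam(n); o=-R.T@t; d=R.T@np.array([(u-cx)/f,(v-cy)/f,1.])
    return o+d*(z-o[2])/d[2]
def proj(n,X):
    f,cx,cy,R,t=cam(n); p=R@np.array(X)+t; return p[0]/p[2]*f+cx,p[1]/p[2]*f+cy
def shot(n,name):
    im=bot.grab_frame(n)[:,:,::-1].copy(); cv2.imwrite('pics/'+name+'.png',im); return im
E
python3 - <<'E'
from h import *
for n in('top','side'):
    shot(n,n+'0'); c=bot.camera_info(n); print(n,c['vfov'],c['cx'],c['cy'],np.round(c['R'],3).tolist(),np.round(-np.array(c['R']).T@c['t'],3))
print(bot.observe())
E
```

```text
top 51.19754101267989 320.0956267300762 238.59933938352566 [[-0.015, -1.0, -0.005], [-0.98, 0.016, -0.199], [0.199, 0.002, -0.98]] [0.307 0.137 1.487]
side 55.27233483469465 318.80287495778697 238.9605987612744 [[0.712, -0.702, 0.002], [-0.355, -0.362, -0.862], [0.606, 0.613, -0.507]] [-0.085 -0.532  0.607]
{'t': 0.1, 'q': array([ 1.32197730e+00,  3.20254101e-01,  1.56552178e+00, -1.83635954e-06,
        1.25741332e+00, -2.00081774e-02]), 'joint_vel': array([ 0.00126852, -0.00286361, -0.00593476, -0.00054825, -0.00092699,
        0.00203256]), 'tau': array([-4.20067699e-04, -4.13336563e+01, -2.32512367e+01,  7.28504523e-02,
        4.21635574e-02, -6.42707596e-05]), 'position': array([0.1303271 , 0.55962505, 0.238203  ]), 'tcp_rot': array([-3.58606485e-01, -3.12084383e+00,  2.48543635e-03]), 'ft_force': array([-0.57239798,  0.13004795, -0.41817893]), 'moment': array([-0.04426924,  0.00159195, -0.00753398]), 'finger_force': 0.0, 'gripper_width': 0.09118548737958256}
```

View pics/top0.png

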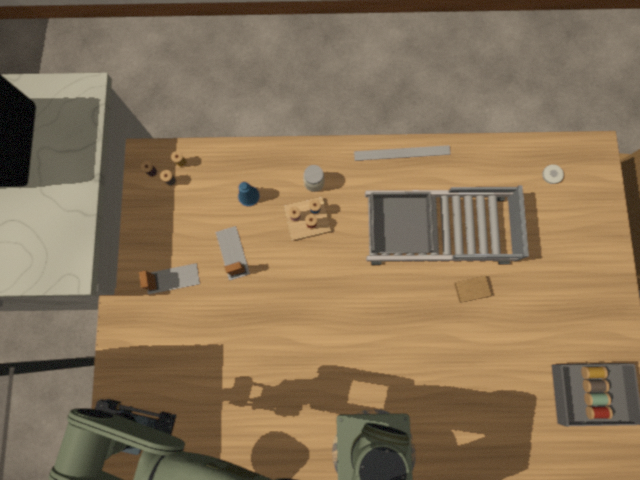

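View pics/side0.png

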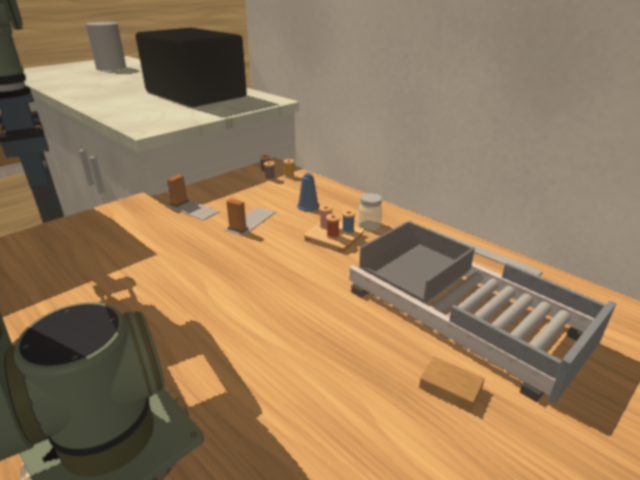

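The top view shows two lifter look-alikes. One has its grip at (235,268) and blade at (232,243). The other has its grip at (148,281) and blade at (180,278). Pixel columns grow towards −y, which is the robot's right, so the one at (235,268) fits. The board is at (308,218), the tote at (403,225), the line spans columns 368–525, and the bay end is on the right. I'll confirm with a crop.

Run:
```python
from h import *
a=cv2.imread('pics/top0.png'); 
c=a[165:290,205:355]; c=cv2.resize(c,None,fx=4.8,fy=4.8,interpolation=cv2.INTER_CUBIC); cv2.imwrite('pics/c1.png',c)
c=a[180:270,360:530]; c=cv2.resize(c,None,fx=4.6,fy=4.6,interpolation=cv2.INTER_CUBIC); cv2.imwrite('pics/c2.png',c)
```

```text
(no output)
```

View pics/c1.png

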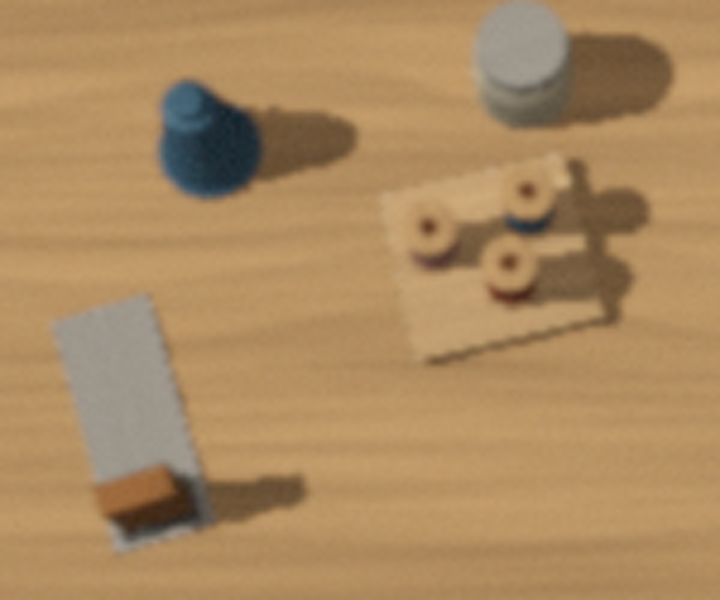

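View pics/c2.png

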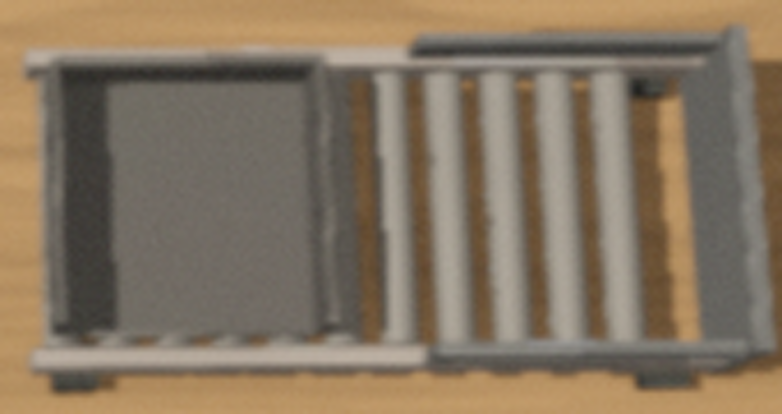

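Crop 1 confirms the target: the chosen lifter has its blade corners at crop (55,325), (150,295), (212,522) and (118,550), with a wooden grip at the rear. The board corners are at (383,195), (560,155), (612,318) and (425,360), carrying three spools. Crop 2 shows the tote at the left, open towards the bottom, with the bay at the right.

```bash
cat > m.py <<'E'
from h import *
c1=lambda p,z: ray('top',205+p[0]/4.8-.4,165+p[1]/4.8-.4,z)[:2]
c2=lambda p,z: ray('top',360+p[0]/4.6-.4,180+p[1]/4.6-.4,z)[:2]
def quad(P):
    P=np.array(P); print(np.round(P*1000,1).tolist(),'ctr',np.round(P.mean(0)*1000,1),'sides',np.round(1000*np.linalg.norm(P-np.roll(P,-1,0),axis=1),1),
      'ang',[round(float(np.degrees(np.arctan2(*(P[(i+1)%4]-P[i])[::-1]))),1) for i in range(4)])
print('board');quad([c1(p,.018) for p in[(383,195),(558,155),(612,318),(425,362)]])
print('blade');quad([c1(p,.003) for p in[(53,325),(150,294),(214,522),(118,551)]])
print('grip top',[np.round(c1(p,.086)*1000,1).tolist() for p in[(97,487),(168,465),(185,487),(110,513)]])
for p in[(427,228),(527,190),(509,262)]: print('spool',np.round(c1(p,.073)*1000,1))
print('jar',c1((522,43),.085),'cone',c1((186,100),.104))
print('tote top corners');quad([c2(p,.103) for p in[(52,58),(325,58),(340,335),(52,335)]])
print('line front rail L,R', c2((30,358),.055),c2((425,355),.055),'back rail',c2((28,58),.055),c2((410,48),.055),'stop inner top', c2((725,30),.1),c2((750,340),.1))
E
python3 m.py
python3 - <<'E'
from h import *
a=cv2.imread('pics/top0.png');h=cv2.cvtColor(a,cv2.COLOR_BGR2HSV)
m=((h[...,1]<60)&(h[...,2]>90)).astype(np.uint8); m[:, :205]=0;m[:215]=0;m[:,270:]=0;m[290:]=0
P=np.column_stack(np.nonzero(m))[:,::-1]; print(len(P))
W=np.array([ray('top',u,v,.003)[:2] for u,v in P]); print(cv2.minAreaRect((W*1000).astype(np.float32)))
a=cv2.imread('pics/side0.png'); c=cv2.resize(a[195:390,290:620],None,fx=2.4,fy=2.4,interpolation=cv2.INTER_CUBIC); cv2.imwrite('pics/c3.png',c)
E
```

```text
board
[[711.3, 246.0], [735.7, 135.0], [629.4, 102.9], [603.2, 220.0]] ctr [669.9 176. ] sides [113.7 111.1 120.  111.2] ang [-77.6, -163.2, 102.6, 13.6]
blade
[[633.9, 455.9], [653.0, 394.9], [506.9, 352.4], [489.7, 411.8]] ctr [570.9 403.8] sides [ 63.9 152.1  61.8 150.7] ang [-72.6, -163.8, 106.1, 17.0]
grip top [[517.6, 409.6], [530.0, 368.0], [516.7, 357.7], [502.0, 401.6]]
spool [675.  215.3]
spool [697.9 154.3]
spool [653.  165.7]
jar [0.78762968 0.15598109] cone [0.74864784 0.35790601]
tote top corners
[[722.5, -8.9], [719.7, -179.1], [544.3, -177.9], [547.1, -2.7]] ctr [633.4 -92.2] sides [170.3 175.4 175.3 175.6] ang [-91.0, 179.6, 89.1, -2.0]
line front rail L,R [0.54093912 0.00685507] [ 0.53888162 -0.24144081] back rail [0.73718813 0.00157336] [ 0.73979919 -0.24534409] stop inner top [ 0.73465193 -0.43117091] [ 0.53769409 -0.42796647]
801
((571.4234619140625, 404.1475830078125), (153.85340881347656, 62.95657730102539), 16.742761611938477)
```

View pics/c3.png

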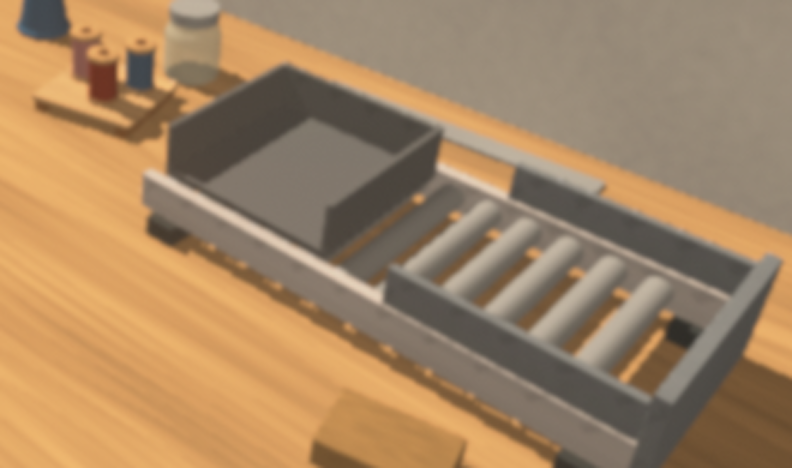

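Crop 3 (side view) shows the tote's wall tops at (170,125), (285,65), (440,130) and (328,208). The board corners are at (35,98), (130,130) and (178,90). All sizes fit. The lifter origin comes out at about (516,387) mm with yaw 16.8°, and the grip top agrees with it. Moving now: roll 60°, then go above the grip.

Request:
{"method": "move_arm", "body": {
  "moves": [
    {"xyz": [0, 0, 0], "roll": 6},
    {"xyz": [0, 0, 0], "roll": 7},
    {"xyz": [0, 0, 0], "roll": 7},
    {"xyz": [0, 0, 0], "roll": 7},
    {"xyz": [0, 0, 0], "roll": 7}
  ],
  "grip": 0
}}

```text
t: 0.52
position: [0.1303, 0.5598, 0.2385]
tcp_rot: [1.264, 2.876, -0.002]
ft_force: [0.8, -0.2, 0.9]
gripper_width: 0.0913
finger_force: 0.0
```

Request:
{"method": "move_arm", "body": {
  "moves": [
    {"xyz": [0, 0, 0], "roll": 7},
    {"xyz": [0, 0, 0], "roll": 7},
    {"xyz": [0, 0, 0], "roll": 7},
    {"xyz": [0, 0, 0], "roll": 5},
    {"xyz": [-8, 10, 0], "roll": 0}
  ]
}}

```text
t: 0.93
position: [0.1412, 0.5555, 0.2385]
tcp_rot: [-1.87, -2.524, 0.002]
ft_force: [0.7, -0.4, -0.1]
gripper_width: 0.0913
finger_force: 0.0
```

Request:
{"method": "move_arm", "body": {
  "moves": [
    {"xyz": [-18, 20, 0], "roll": 0},
    {"xyz": [-20, 24, 0], "roll": 0},
    {"xyz": [-20, 24, 0], "roll": 0},
    {"xyz": [-20, 24, 0], "roll": 0},
    {"xyz": [-20, 24, 0], "roll": 0}
  ]
}}

```text
t: 1.35
position: [0.2836, 0.4937, 0.2387]
tcp_rot: [1.867, 2.526, -0.001]
ft_force: [-0.1, 0.7, 0.2]
gripper_width: 0.0909
finger_force: 0.0
```

Request:
{"method": "move_arm", "body": {
  "moves": [
    {"xyz": [-20, 24, 0], "roll": 0},
    {"xyz": [-20, 24, 0], "roll": 0},
    {"xyz": [-20, 24, 0], "roll": 0},
    {"xyz": [-20, 24, 0], "roll": 0},
    {"xyz": [-20, 24, 0], "roll": 0}
  ]
}}

```text
t: 1.77
position: [0.4275, 0.4326, 0.2387]
tcp_rot: [1.868, 2.526, -0.001]
ft_force: [-0.1, -0.2, -0.4]
gripper_width: 0.0912
finger_force: 0.0
```

Request:
{"method": "move_arm", "body": {
  "moves": [
    {"xyz": [-20, 24, 0], "roll": 0},
    {"xyz": [-20, 24, 0], "roll": 0},
    {"xyz": [-18, 18, 0], "roll": 0},
    {"xyz": [-12, 8, 0], "roll": 0},
    {"xyz": [0, 0, 0], "roll": 0}
  ]
}}

```text
t: 2.18
position: [0.5191, 0.3862, 0.2382]
tcp_rot: [1.873, 2.521, -0.002]
ft_force: [0.6, 0.8, -0.3]
gripper_width: 0.0912
finger_force: 0.0
```

```bash
cat > s.py <<'E'
from h import *
from scipy.spatial.transform import Rotation as R
def st(v=1):
    s=bot.observe(); M=R.from_rotvec(s['tcp_rot']).as_matrix(); yaw=np.degrees(np.arctan2(M[1,1],M[0,1]))
    if v: print('t%.2f'%s['t'],np.round(s['position']*1000,1),'yaw%.2f'%yaw,'tilt',np.round(M[:2,2],4),'F',np.round(s['ft_force'],1),'M',np.round(s['moment'],2),'w%.1f ff%.1f'%(s['gripper_width']*1000,s['finger_force']))
    return s['position']*1000,yaw
def to(x,y,yaw):   # remaining move in tool axes (after roll)
    p,cy=st(); d=np.array([x,y])-p[:2]; a=np.radians(yaw); print('roll',round(cy-yaw,2),'tool dx %.1f dy %.1f'%(d@[-np.sin(a),np.cos(a)],d@[np.cos(a),np.sin(a)]))
E
python3 - <<'E'
from s import *
to(516.3,387,16.8)
c3=lambda p,z: np.round(ray('side',290+p[0]/2.4-.3,195+p[1]/2.4-.3,z)[:2]*1000,1)
print('tote side', [c3(p,.103).tolist() for p in[(170,125),(285,65),(440,130),(328,208)]])
print('board side',[c3(p,.018).tolist() for p in[(35,98),(132,129),(178,88)]])
print('stop top inner far/near',c3((765,262),.1),c3((660,395),.1), 'rail front left top outer',c3((147,178),.055))
E
```

```text
t2.18 [519.1 386.2 238.2] yaw16.77 tilt [-0.0002 -0.0016] F [ 0.6  0.8 -0.3] M [-0.12 -0.01 -0.01] w91.2 ff0.0
roll -0.03 tool dx 1.6 dy -2.4
tote side [[556.5, -7.3], [719.9, -12.2], [718.3, -177.7], [550.5, -175.3]]
board side [[603.7, 218.5], [631.2, 103.1], [729.4, 125.6]]
stop top inner far/near [ 726.  -436.4] [ 533.7 -433.9] rail front left top outer [534.5  -2.4]
```

The pose agrees with the target. Next: descend 172 mm, fix the small offset, and grip.

Request:
{"method": "move_arm", "body": {
  "moves": [
    {"xyz": [1.6, -2.4, 20], "roll": 0},
    {"xyz": [0, 0, 30], "roll": 0},
    {"xyz": [0, 0, 30], "roll": 0},
    {"xyz": [0, 0, 30], "roll": 0},
    {"xyz": [0, 0, 25], "roll": 0}
  ]
}}

```text
t: 2.6
position: [0.5119, 0.3896, 0.1021]
tcp_rot: [-1.867, -2.525, 0.003]
ft_force: [0.4, 0.5, -0.2]
gripper_width: 0.0911
finger_force: 0.0
```

Request:
{"method": "move_arm", "body": {
  "moves": [
    {"xyz": [0, 0, 20], "roll": 0},
    {"xyz": [0, 0, 12], "roll": 0},
    {"xyz": [0, 0, 5], "roll": 0},
    {"xyz": [0, 0, 0], "roll": 0}
  ]
}}

```text
t: 2.93
position: [0.5131, 0.3898, 0.0663]
tcp_rot: [-1.869, -2.524, 0.003]
ft_force: [-0.2, -0.5, 0.6]
gripper_width: 0.0912
finger_force: 0.0
```

Request:
{"method": "move_arm", "body": {
  "moves": [
    {"xyz": [0, 0, 0]},
    {"xyz": [0, 0, 0]},
    {"xyz": [0, 0, 0]},
    {"xyz": [0, 0, 0]},
    {"xyz": [0, 0, 0]}
  ],
  "grip": 1,
  "squeeze": 50
}}

```text
$.moves[0]: bad value
```

Request:
{"method": "move_arm", "body": {
  "moves": [
    {"xyz": [0, 0, 0]},
    {"xyz": [0, 0, 0]},
    {"xyz": [0, 0, 0]},
    {"xyz": [0, 0, 0]},
    {"xyz": [0, 0, 0]}
  ]
}}

```text
$.moves[0]: bad value
```

```bash
python3 -c "
from s import *
st()"
```

```text
t2.93 [513.1 389.8  66.3] yaw16.95 tilt [-0.0016 -0.0009] F [-0.2 -0.5  0.6] M [-0.04  0.06 -0.  ] w91.2 ff0.0
```

Request:
{"method": "move_arm", "body": {
  "moves": [
    {"xyz": [-3.6, 2.2, 0], "roll": 0},
    {"xyz": [0, 0, 0], "roll": 0},
    {"xyz": [0, 0, 0], "roll": 0},
    {"xyz": [0, 0, 0], "roll": 0}
  ]
}}

```text
t: 3.27
position: [0.5178, 0.3872, 0.0682]
tcp_rot: [1.871, 2.523, 0.003]
ft_force: [0.1, 0.2, 0.2]
gripper_width: 0.0912
finger_force: 0.0
```

Request:
{"method": "move_arm", "body": {
  "moves": [
    {"xyz": [0, 0, 0], "roll": 0},
    {"xyz": [0, 0, 0], "roll": 0},
    {"xyz": [0, 0, 0], "roll": 0},
    {"xyz": [0, 0, 0], "roll": 0},
    {"xyz": [0, 0, 0], "roll": 0}
  ],
  "grip": 1,
  "squeeze": 50
}}

```text
t: 3.68
position: [0.5172, 0.387, 0.067]
tcp_rot: [-1.871, -2.524, -0.0]
ft_force: [-0.1, 0.1, 0.9]
gripper_width: 0.0608
finger_force: 0.0
```

Request:
{"method": "move_arm", "body": {
  "moves": [
    {"xyz": [0, 0, 0], "roll": 0},
    {"xyz": [0, 0, 0], "roll": 0},
    {"xyz": [0, 0, 0], "roll": 0},
    {"xyz": [0, 0, 0], "roll": 0},
    {"xyz": [0, 0, 0], "roll": 0}
  ]
}}

```text
t: 4.1
position: [0.5172, 0.387, 0.0669]
tcp_rot: [-1.871, -2.524, -0.0]
ft_force: [-0.1, -0.1, -0.0]
gripper_width: 0.0277
finger_force: 0.0
```

```bash
python3 -c "
from s import *
st()"
```

```text
t4.10 [517.2 387.   66.9] yaw16.89 tilt [-0.      0.0001] F [-0.1 -0.1 -0. ] M [-0.08  0.02 -0.07] w27.7 ff0.0
```

Request:
{"method": "move_arm", "body": {
  "moves": [
    {"xyz": [0, 0, 0], "roll": 0},
    {"xyz": [0, 0, 0], "roll": 0},
    {"xyz": [0, 0, 0], "roll": 0},
    {"xyz": [0, 0, 0], "roll": 0},
    {"xyz": [0, 0, 0], "roll": 0}
  ]
}}

```text
t: 4.52
position: [0.517, 0.3869, 0.067]
tcp_rot: [-1.871, -2.523, 0.001]
ft_force: [-1.0, -0.1, 1.4]
gripper_width: 0.0199
finger_force: 50.0
```

Request:
{"method": "move_arm", "body": {
  "moves": [
    {"xyz": [0, 0, -4], "roll": 0},
    {"xyz": [0, 0, -8], "roll": 0},
    {"xyz": [0, 0, -8], "roll": 0},
    {"xyz": [0, 0, 0], "roll": 3.7},
    {"xyz": [0, 0, 0], "roll": 0}
  ]
}}

```text
t: 4.93
position: [0.5179, 0.3874, 0.0884]
tcp_rot: [1.953, 2.46, 0.004]
ft_force: [-0.1, -0.5, -1.2]
gripper_width: 0.0198
finger_force: 50.0
```

```bash
python3 -c "
from s import *
to(460.7,125.9,13.2)"
```

```text
t4.93 [517.9 387.4  88.4] yaw13.13 tilt [0.002  0.0015] F [-0.1 -0.5 -1.2] M [-0.12  0.07  0.04] w19.8 ff50.0
roll -0.07 tool dx -241.5 dy -115.4
```

Request:
{"method": "move_arm", "body": {
  "moves": [
    {"xyz": [-10, -5, 0], "roll": 0},
    {"xyz": [-20, -10, 0], "roll": 0},
    {"xyz": [-25, -12, 0], "roll": 0},
    {"xyz": [-25, -12, 0], "roll": 0},
    {"xyz": [-25, -12, 0], "roll": 0}
  ]
}}

```text
t: 5.35
position: [0.4905, 0.2712, 0.0869]
tcp_rot: [-1.949, -2.464, 0.002]
ft_force: [0.6, -0.6, -2.2]
gripper_width: 0.0198
finger_force: 50.0
```

Request:
{"method": "move_arm", "body": {
  "moves": [
    {"xyz": [-25, -12, 0], "roll": 0},
    {"xyz": [-25, -12, 0], "roll": 0},
    {"xyz": [-25, -12, 0], "roll": 0},
    {"xyz": [-25, -12, 0], "roll": 0},
    {"xyz": [-20, -10, 0], "roll": 0}
  ]
}}

```text
t: 5.77
position: [0.4609, 0.1406, 0.087]
tcp_rot: [-1.95, -2.463, 0.002]
ft_force: [-0.5, -0.4, -2.3]
gripper_width: 0.0197
finger_force: 50.0
```

Request:
{"method": "move_arm", "body": {
  "moves": [
    {"xyz": [-12, -6, 0], "roll": 0},
    {"xyz": [-4.5, -0.4, 0], "roll": 0},
    {"xyz": [0, 0, 0], "roll": 0},
    {"xyz": [0, 0, 0], "roll": 0},
    {"xyz": [0, 0, 0], "roll": 0}
  ]
}}

```text
t: 6.18
position: [0.4606, 0.1264, 0.0871]
tcp_rot: [1.95, 2.463, 0.002]
ft_force: [0.8, -0.1, -1.6]
gripper_width: 0.0199
finger_force: 50.0
```

```bash
python3 -c "
from s import *
to(460.7,125.9,13.2)
a=shot('top','top1');print(proj('top',[.67,.175,.018]),proj('top',[.46,.126,.02]))
c=cv2.resize(a[165:290,255:375],None,fx=4.8,fy=4.8,interpolation=cv2.INTER_CUBIC)
b=shot('side','side1');d=cv2.resize(b[190:315,200:375],None,fx=4.5,fy=4.5,interpolation=cv2.INTER_CUBIC); cv2.imwrite('pics/c5.png',d)
cv2.imwrite('pics/c4.png',c)"
```

```text
t6.18 [460.6 126.4  87.1] yaw13.25 tilt [0.0009 0.0006] F [ 0.8 -0.1 -1.6] M [-0.12  0.12  0.03] w19.9 ff50.0
roll 0.05 tool dx -0.5 dy -0.0
(np.float64(307.93765227119576), np.float64(218.08259852733815)) (np.float64(325.37538812403506), np.float64(287.27424308664433))
```

View pics/c4.png

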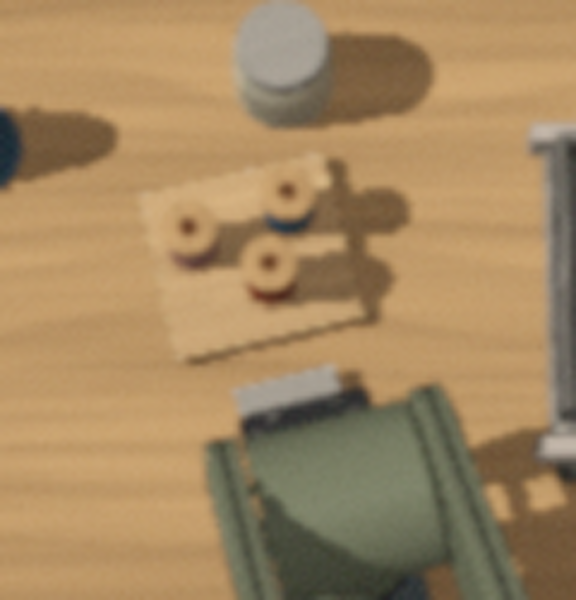

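Crop 4 shows the blade's front edge at (237,390)–(335,367) and the board's near edge at (180,360)–(372,318). The blade is centred and parallel.

```bash
python3 -c "
from h import *
c=lambda p,z: ray('top',255+p[0]/4.8-.4,165+p[1]/4.8-.4,z)[:2]*1000
a=np.radians(13.2);u=np.array([np.cos(a),np.sin(a)]);v=np.array([-u[1],u[0]])
for n,P,z in(('blade',[(236,391),(336,367)],.023),('board near',[(179,358),(371,316)],.018),('board far',[(137,195),(325,153)],.018)):
  p,q=c(P[0],z),c(P[1],z); d=p-q; print(n,np.round((p+q)/2,1),'len %.1f'%np.linalg.norm(d),'yaw %.1f'%(np.degrees(np.arctan2(d[1],d[0]))-90),'along %.1f lat %.1f'%((p+q)/2@u,(p+q)/2@v))
"
```

```text
blade [590.4 157.1] len 63.8 yaw 12.8 along 610.7 lat 18.1
board near [618.2 163.6] len 122.8 yaw 11.7 along 639.3 lat 18.1
board far [724.2 190.2] len 122.0 yaw 12.1 along 748.5 lat 19.8
```

View pics/c5.png

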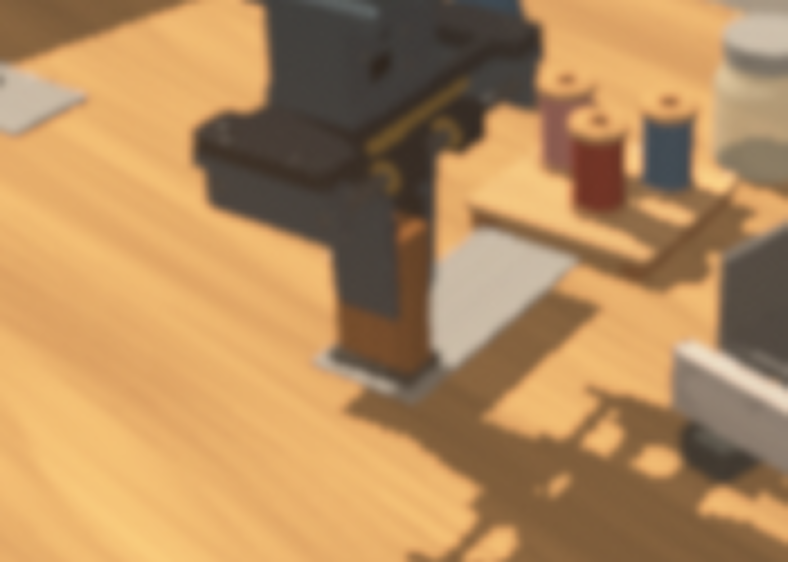

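The side view shows the lifter level and facing the board's opening. Lower the blade to 3 mm, then slide it in 138 mm.

Request:
{"method": "move_arm", "body": {
  "moves": [
    {"xyz": [0, 0, 8], "roll": 0.3},
    {"xyz": [0, 0, 6], "roll": 0},
    {"xyz": [0, 0, 3], "roll": 0},
    {"xyz": [0, 0, 0], "roll": 0},
    {"xyz": [0, 5, 0], "roll": 0}
  ]
}}

```text
t: 6.7
position: [0.4636, 0.1265, 0.0693]
tcp_rot: [-1.957, -2.456, 0.003]
ft_force: [-0.2, 0.2, -1.4]
gripper_width: 0.0201
finger_force: 50.0
```

Request:
{"method": "move_arm", "body": {
  "moves": [
    {"xyz": [0, 8, 0], "roll": 0},
    {"xyz": [0, 8, 0], "roll": 0},
    {"xyz": [0, 8, 0], "roll": 0},
    {"xyz": [0, 8, 0], "roll": 0},
    {"xyz": [0, 8, 0], "roll": 0}
  ]
}}

```text
t: 7.12
position: [0.5051, 0.1358, 0.0701]
tcp_rot: [1.958, 2.456, 0.001]
ft_force: [0.2, -0.2, -1.0]
gripper_width: 0.0194
finger_force: 50.0
```

```bash
python3 -c "
from s import *
to(592.1,156.7,12.9)"
```

```text
t7.12 [505.1 135.8  70.1] yaw12.88 tilt [0.0006 0.0002] F [ 0.2 -0.2 -1. ] M [-0.1   0.07  0.01] w19.4 ff50.0
roll -0.02 tool dx 1.0 dy 89.5
```

Request:
{"method": "move_arm", "body": {
  "moves": [
    {"xyz": [0.2, 9, 0], "roll": 0},
    {"xyz": [0.2, 9, 0], "roll": 0},
    {"xyz": [0.2, 9, 0], "roll": 0},
    {"xyz": [0, 9, 0], "roll": 0},
    {"xyz": [0, 9, 0], "roll": 0}
  ]
}}

```text
t: 7.53
position: [0.5485, 0.1464, 0.0699]
tcp_rot: [-1.958, -2.457, -0.0]
ft_force: [-0.2, -0.5, -2.3]
gripper_width: 0.0197
finger_force: 50.0
```

Request:
{"method": "move_arm", "body": {
  "moves": [
    {"xyz": [0, 9, 0], "roll": 0},
    {"xyz": [0, 9, 0], "roll": 0},
    {"xyz": [0, 9, 0], "roll": 0},
    {"xyz": [0, 9, 0], "roll": 0},
    {"xyz": [0, 8, 0], "roll": 0}
  ]
}}

```text
t: 7.95
position: [0.5915, 0.1562, 0.0699]
tcp_rot: [1.958, 2.457, 0.0]
ft_force: [-0.3, 0.0, -1.8]
gripper_width: 0.0197
finger_force: 50.0
```

Request:
{"method": "move_arm", "body": {
  "moves": [
    {"xyz": [0, 3, 0], "roll": 0},
    {"xyz": [0, 0, 0], "roll": 0},
    {"xyz": [0, 0, 0], "roll": 0}
  ]
}}

```text
t: 8.2
position: [0.593, 0.1566, 0.0698]
tcp_rot: [-1.958, -2.456, 0.001]
ft_force: [0.2, 0.1, -1.0]
gripper_width: 0.02
finger_force: 50.0
```

```bash
python3 -c "
from s import *
to(592.1,156.7,12.9)
b=shot('side','side2');d=cv2.resize(b[190:290,260:400],None,fx=5,fy=5,interpolation=cv2.INTER_CUBIC); cv2.imwrite('pics/c6.png',d)"
```

```text
t8.20 [593.  156.6  69.8] yaw12.89 tilt [-0.0009 -0.0001] F [ 0.2  0.1 -1. ] M [-0.12  0.12  0.03] w20.0 ff50.0
roll -0.01 tool dx 0.3 dy -0.9
```

View pics/c6.png

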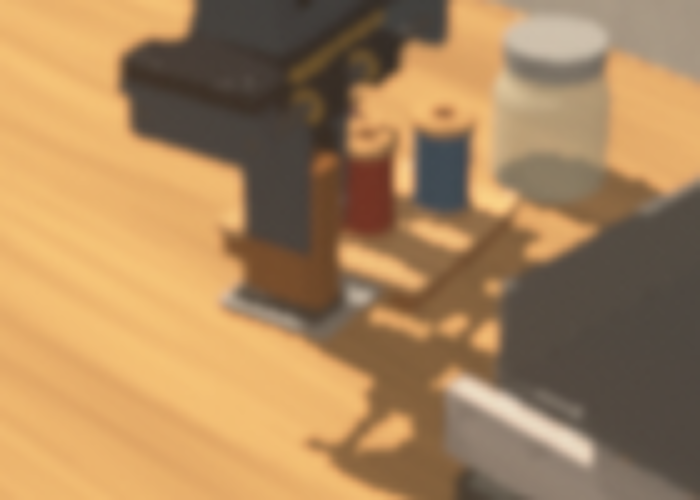

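The blade is fully under the board, with all spools standing at (370,180), (443,160) and behind. Lift gently.

Request:
{"method": "move_arm", "body": {
  "moves": [
    {"xyz": [0, 0, -2], "roll": 0},
    {"xyz": [0, 0, -2], "roll": 0},
    {"xyz": [0, 0, -2], "roll": 0},
    {"xyz": [0, 0, -3], "roll": 0},
    {"xyz": [0, 0, -4], "roll": 0}
  ]
}}

```text
t: 8.67
position: [0.5924, 0.1564, 0.0826]
tcp_rot: [-1.957, -2.456, 0.003]
ft_force: [-0.6, 0.3, -5.1]
gripper_width: 0.0198
finger_force: 50.0
```

Request:
{"method": "move_arm", "body": {
  "moves": [
    {"xyz": [0, 0, -4], "roll": 0},
    {"xyz": [0, 0, -2], "roll": 0},
    {"xyz": [0, 0, -1], "roll": 0},
    {"xyz": [0, 0, 0], "roll": 0},
    {"xyz": [0, 0, 0], "roll": 0}
  ]
}}

```text
t: 9.08
position: [0.5932, 0.1566, 0.0899]
tcp_rot: [-1.958, -2.457, 0.0]
ft_force: [0.2, -0.0, -5.0]
gripper_width: 0.02
finger_force: 50.0
```

```bash
python3 -c "
from s import *
st()"
```

```text
t9.08 [593.2 156.6  89.9] yaw12.89 tilt [-0.0003  0.    ] F [ 0.2 -0.  -5. ] M [-0.12  0.35  0.01] w20.0 ff50.0
```

Request:
{"method": "move_arm", "body": {
  "moves": [
    {"xyz": [0, 0, -3], "roll": 0},
    {"xyz": [0, 0, -6], "roll": 0},
    {"xyz": [0, 0, -8], "roll": 0.8},
    {"xyz": [0, 0, -9], "roll": 1.6},
    {"xyz": [0, 0, -9], "roll": 1.6}
  ]
}}

```text
t: 9.5
position: [0.5936, 0.1567, 0.1261]
tcp_rot: [2.045, 2.385, 0.001]
ft_force: [-0.3, -0.4, -6.3]
gripper_width: 0.0198
finger_force: 50.0
```

Request:
{"method": "move_arm", "body": {
  "moves": [
    {"xyz": [0, 0, -9], "roll": 1.6},
    {"xyz": [0, 0, -9], "roll": 1.6},
    {"xyz": [0, 0, -9], "roll": 1.6},
    {"xyz": [0, 0, -9], "roll": 1.6},
    {"xyz": [0, 0, -9], "roll": 1.6}
  ]
}}

```text
t: 9.92
position: [0.5935, 0.1567, 0.1713]
tcp_rot: [2.206, 2.236, 0.002]
ft_force: [-0.3, 0.2, -5.8]
gripper_width: 0.0199
finger_force: 50.0
```

Request:
{"method": "move_arm", "body": {
  "moves": [
    {"xyz": [0, 0, -9], "roll": 1},
    {"xyz": [0, 0, -9], "roll": 0.6},
    {"xyz": [0, 0, -7], "roll": 0},
    {"xyz": [0, 0, -4], "roll": 0},
    {"xyz": [0, 0, -2], "roll": 0}
  ]
}}

```text
t: 10.33
position: [0.5936, 0.1567, 0.2019]
tcp_rot: [2.235, 2.207, 0.002]
ft_force: [0.5, -0.1, -5.8]
gripper_width: 0.0197
finger_force: 50.0
```

Request:
{"method": "move_arm", "body": {
  "moves": [
    {"xyz": [0, 0, 0], "roll": 0},
    {"xyz": [-2, -0.3, 0], "roll": 0},
    {"xyz": [-4, -0.6, 0], "roll": 0},
    {"xyz": [-6, -0.9, 0], "roll": 0},
    {"xyz": [-8, -1.1, 0], "roll": 0}
  ]
}}

```text
t: 10.75
position: [0.5899, 0.1362, 0.2004]
tcp_rot: [-2.234, -2.208, 0.001]
ft_force: [-0.4, 0.5, -5.3]
gripper_width: 0.0195
finger_force: 50.0
```

```bash
python3 -c "
from s import *
to(555,-91.5,-.7)"
```

```text
t10.75 [589.9 136.2 200.4] yaw-0.68 tilt [-0.001  -0.0001] F [-0.4  0.5 -5.3] M [-0.1   0.26  0.  ] w19.5 ff50.0
roll 0.02 tool dx -228.1 dy -32.1
```

Request:
{"method": "move_arm", "body": {
  "moves": [
    {"xyz": [-10, -1.5, 0], "roll": 0},
    {"xyz": [-12, -1.7, 0], "roll": 0},
    {"xyz": [-13, -1.9, 0], "roll": 0},
    {"xyz": [-14, -2, 0], "roll": 0},
    {"xyz": [-14, -2, 0], "roll": 0}
  ]
}}

```text
t: 11.17
position: [0.58, 0.072, 0.201]
tcp_rot: [2.235, 2.207, -0.0]
ft_force: [-0.1, -0.3, -4.5]
gripper_width: 0.02
finger_force: 50.0
```

Request:
{"method": "move_arm", "body": {
  "moves": [
    {"xyz": [-14, -2, 0], "roll": 0},
    {"xyz": [-14, -2, 0], "roll": 0},
    {"xyz": [-14, -2, 0], "roll": 0},
    {"xyz": [-14, -2, 0], "roll": 0},
    {"xyz": [-14, -2, 0], "roll": 0}
  ]
}}

```text
t: 11.58
position: [0.5692, 0.0024, 0.201]
tcp_rot: [2.235, 2.207, 0.0]
ft_force: [0.1, -0.1, -4.6]
gripper_width: 0.0199
finger_force: 50.0
```

Request:
{"method": "move_arm", "body": {
  "moves": [
    {"xyz": [-14, -2, 0], "roll": 0},
    {"xyz": [-14, -2, 0], "roll": 0},
    {"xyz": [-14, -2, 0], "roll": 0},
    {"xyz": [-13, -2, 0], "roll": 0},
    {"xyz": [-11, -1.5, 0], "roll": 0}
  ]
}}

```text
t: 12.0
position: [0.5589, -0.0635, 0.2009]
tcp_rot: [2.236, 2.207, -0.0]
ft_force: [-0.5, -0.3, -4.5]
gripper_width: 0.0197
finger_force: 50.0
```

Request:
{"method": "move_arm", "body": {
  "moves": [
    {"xyz": [-8, -1.2, 0], "roll": 0},
    {"xyz": [-5, -0.5, 0], "roll": 0},
    {"xyz": [-2.6, 0, 0], "roll": 0},
    {"xyz": [0, 0, 0], "roll": 0},
    {"xyz": [0, 0, 0], "roll": 0}
  ]
}}

```text
t: 12.42
position: [0.5574, -0.0772, 0.2009]
tcp_rot: [-2.235, -2.208, -0.001]
ft_force: [0.1, 1.2, -5.3]
gripper_width: 0.0196
finger_force: 50.0
```

```bash
python3 -c "
from s import *
to(555,-91.5,-.7)
a=shot('top','top3');b=shot('side','side3')
d=cv2.resize(b[150:310,330:500],None,fx=2.9,fy=2.9,interpolation=cv2.INTER_CUBIC)
c=cv2.resize(a[170:290,350:450],None,fx=3.2,fy=3.2,interpolation=cv2.INTER_CUBIC)
o=np.zeros((470,800,3),np.uint8);o[:d.shape[0],:d.shape[1]]=d[:470];w=min(c.shape[1],800-d.shape[1]);o[:c.shape[0],d.shape[1]:d.shape[1]+w]=c[:,:w]
print(d.shape,c.shape);cv2.imwrite('pics/c7.png',o)"
```

```text
t12.42 [557.4 -77.2 200.9] yaw-0.70 tilt [0.0001 0.0006] F [ 0.1  1.2 -5.3] M [-0.1   0.35  0.  ] w19.6 ff50.0
roll 0.0 tool dx -14.3 dy -2.2
(464, 493, 3) (384, 320, 3)
```

View pics/c7.png

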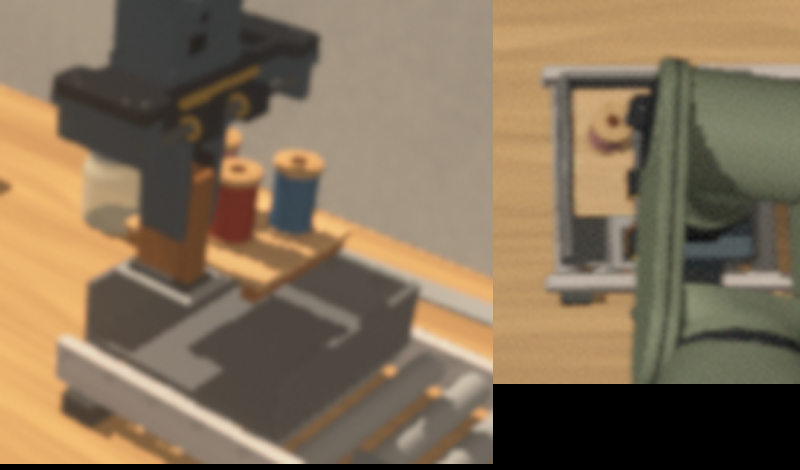

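All three spools are standing on the board, carried level; it still needs 14 mm to the right. Finish the shift and check the board's left and near edges (crop (575,90), (577,213)).

Request:
{"method": "move_arm", "body": {
  "moves": [
    {"xyz": [-3, -0.5, 0], "roll": 0},
    {"xyz": [-5, -1, 0], "roll": 0},
    {"xyz": [-4, -0.7, 0], "roll": 0},
    {"xyz": [-2.3, 0, 0], "roll": 0},
    {"xyz": [0, 0, 0], "roll": 0}
  ]
}}

```text
t: 12.93
position: [0.5548, -0.0925, 0.2009]
tcp_rot: [2.236, 2.207, -0.0]
ft_force: [-1.3, 0.2, -4.8]
gripper_width: 0.0194
finger_force: 50.0
```

```bash
python3 -c "
from s import *
to(555,-91.5,-.7)
for p in((573,88),(577,214)): print(ray('top',350+(p[0]-493)/3.2-.3,170+p[1]/3.2-.3,.143))"
```

```text
t12.93 [554.8 -92.5 200.9] yaw-0.75 tilt [ 0.0001 -0.0002] F [-1.3  0.2 -4.8] M [-0.11  0.3  -0.  ] w19.4 ff50.0
roll -0.05 tool dx 1.0 dy 0.2
[ 0.69591162 -0.01471817  0.143     ]
[ 0.5839684  -0.01400983  0.143     ]
```

Request:
{"method": "move_arm", "body": {
  "moves": [
    {"xyz": [-1, -1, 1], "roll": 0},
    {"xyz": [-1.5, -1, 4], "roll": 0},
    {"xyz": [0, 0, 6], "roll": 0},
    {"xyz": [0, 0, 7], "roll": 0},
    {"xyz": [0, 0, 7], "roll": 0}
  ]
}}

```text
t: 13.35
position: [0.5526, -0.0942, 0.175]
tcp_rot: [-2.235, -2.207, 0.0]
ft_force: [0.1, -0.6, -4.8]
gripper_width: 0.0198
finger_force: 50.0
```

Request:
{"method": "move_arm", "body": {
  "moves": [
    {"xyz": [0, 0, 7], "roll": 0},
    {"xyz": [0, 0, 7], "roll": 0},
    {"xyz": [0, 0, 6], "roll": 0},
    {"xyz": [0, 0, 5], "roll": 0},
    {"xyz": [0, 0, 4], "roll": 0}
  ]
}}

```text
t: 13.77
position: [0.5527, -0.0942, 0.1461]
tcp_rot: [-2.235, -2.207, 0.001]
ft_force: [-0.1, 0.3, -4.2]
gripper_width: 0.0198
finger_force: 50.0
```

Request:
{"method": "move_arm", "body": {
  "moves": [
    {"xyz": [0, 0, 3], "roll": 0},
    {"xyz": [0, 0, 2], "roll": 0},
    {"xyz": [0, 0, 2], "roll": 0},
    {"xyz": [0, 0, 1.5], "roll": 0},
    {"xyz": [0, 0, 1], "roll": 0}
  ]
}}

```text
t: 14.18
position: [0.5529, -0.0943, 0.1374]
tcp_rot: [2.235, 2.208, 0.0]
ft_force: [-0.1, 0.1, -5.5]
gripper_width: 0.0195
finger_force: 50.0
```

Request:
{"method": "move_arm", "body": {
  "moves": [
    {"xyz": [0, 0, 1], "roll": 0},
    {"xyz": [0, 0, 1], "roll": 0},
    {"xyz": [0, 0, 1], "roll": 0},
    {"xyz": [0, 0, 1], "roll": 0},
    {"xyz": [0, 0, 0], "roll": 0}
  ]
}}

```text
t: 14.6
position: [0.5534, -0.0944, 0.1338]
tcp_rot: [2.234, 2.207, 0.002]
ft_force: [0.2, 0.9, -3.4]
gripper_width: 0.0199
finger_force: 50.0
```

```bash
python3 -c "
from s import *
st()"
```

```text
t14.60 [553.4 -94.4 133.8] yaw-0.71 tilt [ 0.0015 -0.0001] F [ 0.2  0.9 -3.4] M [-0.06  0.25 -0.04] w19.9 ff50.0
```

Contact is beginning at 134, as expected. Lower a further 4.5 mm to free the blade.

Request:
{"method": "move_arm", "body": {
  "moves": [
    {"xyz": [0, 0, 1], "roll": 0},
    {"xyz": [0, 0, 1], "roll": 0},
    {"xyz": [0, 0, 1], "roll": 0},
    {"xyz": [0, 0, 1], "roll": 0},
    {"xyz": [0, 0, 0.5], "roll": 0}
  ]
}}

```text
t: 15.02
position: [0.5529, -0.0943, 0.1289]
tcp_rot: [2.235, 2.208, 0.0]
ft_force: [-0.7, 0.3, -1.1]
gripper_width: 0.0198
finger_force: 50.0
```

Request:
{"method": "move_arm", "body": {
  "moves": [
    {"xyz": [0, 0, 0], "roll": 0},
    {"xyz": [0, 0, 0], "roll": 0}
  ]
}}

```text
t: 15.18
position: [0.5529, -0.0943, 0.1289]
tcp_rot: [-2.235, -2.208, -0.0]
ft_force: [0.4, -0.1, -2.4]
gripper_width: 0.0199
finger_force: 50.0
```

```bash
python3 -c "
from s import *
st()
b=shot('side','side4');d=cv2.resize(b[190:300,340:500],None,fx=5,fy=5,interpolation=cv2.INTER_CUBIC); cv2.imwrite('pics/c8.png',d)"
```

```text
t15.18 [552.9 -94.3 128.9] yaw-0.71 tilt [0.0001 0.0001] F [ 0.4 -0.1 -2.4] M [-0.07  0.12 -0.01] w19.9 ff50.0
```

View pics/c8.png

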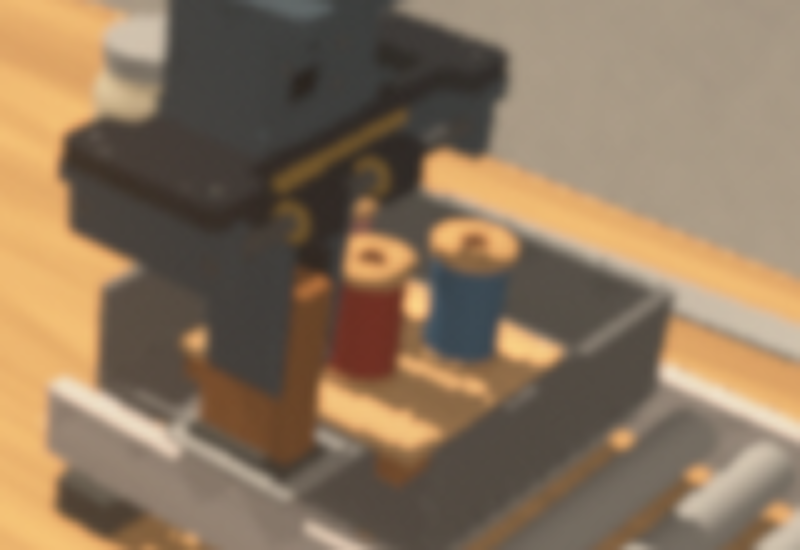

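The board lies flat in the tote, with red at (370,310), blue at (467,290) and pink behind, all standing. Draw the lifter straight out, then move it left.

Request:
{"method": "move_arm", "body": {
  "moves": [
    {"xyz": [0, -2, 0], "roll": 0},
    {"xyz": [0, -4, 0], "roll": 0},
    {"xyz": [0, -6, 0], "roll": 0},
    {"xyz": [0, -8, 0], "roll": 0},
    {"xyz": [0, -10, 0], "roll": 0}
  ]
}}

```text
t: 15.65
position: [0.5221, -0.0939, 0.1289]
tcp_rot: [-2.235, -2.208, -0.0]
ft_force: [0.2, -0.2, -1.4]
gripper_width: 0.0194
finger_force: 50.0
```

Request:
{"method": "move_arm", "body": {
  "moves": [
    {"xyz": [0, -10, 0], "roll": 0},
    {"xyz": [0, -10, 0], "roll": 0},
    {"xyz": [0, -10, 0], "roll": 0},
    {"xyz": [0, -10, 0], "roll": 0},
    {"xyz": [0, -10, 0], "roll": 0}
  ]
}}

```text
t: 16.07
position: [0.4717, -0.0933, 0.129]
tcp_rot: [2.235, 2.208, 0.0]
ft_force: [-0.9, 0.6, -2.0]
gripper_width: 0.02
finger_force: 50.0
```

Request:
{"method": "move_arm", "body": {
  "moves": [
    {"xyz": [0, -12, 0], "roll": 0},
    {"xyz": [0, -12, 0], "roll": 0},
    {"xyz": [0, -14, 0], "roll": 0},
    {"xyz": [0, -16, 0], "roll": 0},
    {"xyz": [0, -14, 0], "roll": 0}
  ]
}}

```text
t: 16.48
position: [0.4032, -0.0923, 0.1289]
tcp_rot: [-2.235, -2.207, 0.0]
ft_force: [-0.5, 0.7, -2.1]
gripper_width: 0.0203
finger_force: 50.0
```

Request:
{"method": "move_arm", "body": {
  "moves": [
    {"xyz": [0, -12, -5], "roll": 0},
    {"xyz": [15, 0, -5], "roll": 0},
    {"xyz": [25, 0, 0], "roll": 0},
    {"xyz": [25, 0, 0], "roll": 0},
    {"xyz": [25, 0, 0], "roll": 0}
  ]
}}

```text
t: 16.9
position: [0.3937, -0.0017, 0.1396]
tcp_rot: [2.236, 2.205, 0.002]
ft_force: [0.4, -0.1, -2.4]
gripper_width: 0.0194
finger_force: 50.0
```

Request:
{"method": "move_arm", "body": {
  "moves": [
    {"xyz": [25, 0, 0], "roll": 0},
    {"xyz": [25, 0, 0], "roll": 0},
    {"xyz": [25, 0, 0], "roll": 0},
    {"xyz": [25, 0, 0], "roll": 0},
    {"xyz": [20, 0, 0], "roll": 0}
  ]
}}

```text
t: 17.32
position: [0.3952, 0.1191, 0.1395]
tcp_rot: [2.234, 2.208, 0.002]
ft_force: [0.1, -0.6, -2.1]
gripper_width: 0.02
finger_force: 50.0
```

Request:
{"method": "move_arm", "body": {
  "moves": [
    {"xyz": [20, 0, 0], "roll": 0},
    {"xyz": [12, 0, 0], "roll": 0},
    {"xyz": [5, 0, 5], "roll": 0},
    {"xyz": [0, 0, 10], "roll": 0},
    {"xyz": [0, 0, 15], "roll": 0}
  ]
}}

```text
t: 17.73
position: [0.3966, 0.1549, 0.1095]
tcp_rot: [2.233, 2.208, 0.005]
ft_force: [0.6, 0.2, -2.5]
gripper_width: 0.0198
finger_force: 50.0
```

Request:
{"method": "move_arm", "body": {
  "moves": [
    {"xyz": [0, 0, 15], "roll": 0},
    {"xyz": [0, 0, 10], "roll": 0},
    {"xyz": [0, 0, 6], "roll": 0},
    {"xyz": [0, 0, 3], "roll": 0},
    {"xyz": [0, 0, 0], "roll": 0}
  ]
}}

```text
t: 18.15
position: [0.3957, 0.1543, 0.0746]
tcp_rot: [-2.235, -2.207, 0.001]
ft_force: [-1.5, 0.3, -1.7]
gripper_width: 0.0198
finger_force: 50.0
```

```bash
python3 -c "
from s import *
st()"
```

```text
t18.15 [395.7 154.3  74.6] yaw-0.73 tilt [-0.0007 -0.0003] F [-1.5  0.3 -1.7] M [-0.13  0.08 -0.01] w19.8 ff50.0
```

Request:
{"method": "move_arm", "body": {
  "moves": [
    {"xyz": [0, 0, 3], "roll": 0},
    {"xyz": [0, 0, 2], "roll": 0},
    {"xyz": [0, 0, 1.5], "roll": 0},
    {"xyz": [0, 0, 1], "roll": 0},
    {"xyz": [0, 0, 0], "roll": 0}
  ]
}}

```text
t: 18.57
position: [0.3959, 0.1547, 0.0674]
tcp_rot: [-2.235, -2.208, -0.0]
ft_force: [0.2, -0.3, -2.7]
gripper_width: 0.0198
finger_force: 50.0
```

```bash
python3 -c "
from s import *
st()"
```

```text
t18.57 [395.9 154.7  67.4] yaw-0.70 tilt [-0.      0.0001] F [ 0.2 -0.3 -2.7] M [-0.09  0.12 -0.02] w19.8 ff50.0
```

Request:
{"method": "move_arm", "body": {
  "moves": [
    {"xyz": [0, 0, 0.5], "roll": 0},
    {"xyz": [0, 0, 0], "roll": 0}
  ]
}}

```text
t: 18.73
position: [0.396, 0.1547, 0.067]
tcp_rot: [2.235, 2.208, 0.0]
ft_force: [-0.6, -0.5, -1.4]
gripper_width: 0.0196
finger_force: 50.0
```

Request:
{"method": "move_arm", "body": {
  "moves": [
    {"xyz": [0, 0, 0], "roll": 0},
    {"xyz": [0, 0, 0], "roll": 0},
    {"xyz": [0, 0, 0], "roll": 0},
    {"xyz": [0, 0, 0], "roll": 0},
    {"xyz": [0, 0, 0], "roll": 0}
  ],
  "grip": 0
}}

```text
t: 19.15
position: [0.3961, 0.1547, 0.0671]
tcp_rot: [2.235, 2.208, 0.001]
ft_force: [0.7, -0.0, 0.2]
gripper_width: 0.0501
finger_force: 0.0
```

Request:
{"method": "move_arm", "body": {
  "moves": [
    {"xyz": [0, 0, -5], "roll": 0},
    {"xyz": [0, 0, -15], "roll": 0},
    {"xyz": [0, 0, -25], "roll": 0},
    {"xyz": [0, 0, -25], "roll": 0},
    {"xyz": [0, 0, -25], "roll": 0}
  ]
}}

```text
t: 19.57
position: [0.3956, 0.1546, 0.1633]
tcp_rot: [-2.235, -2.207, 0.0]
ft_force: [1.0, 0.3, -0.3]
gripper_width: 0.0837
finger_force: 0.0
```

Request:
{"method": "move_arm", "body": {
  "moves": [
    {"xyz": [0, 0, -25], "roll": 0},
    {"xyz": [0, 0, -15], "roll": 0},
    {"xyz": [0, 0, -5], "roll": 0},
    {"xyz": [0, 0, 0], "roll": 0}
  ],
  "grip": 1
}}

```text
t: 19.9
position: [0.3965, 0.1549, 0.2082]
tcp_rot: [2.234, 2.207, 0.005]
ft_force: [0.2, -0.4, -0.0]
gripper_width: 0.0627
finger_force: 0.0
```

```bash
python3 -c "
from s import *
to(636,50,-.7)
a=shot('top','top5');b=shot('side','side5')
c=cv2.resize(a[170:315,270:540],None,fx=2.9,fy=2.9,interpolation=cv2.INTER_CUBIC);cv2.imwrite('pics/c9.png',c)"
```

```text
t19.90 [396.5 154.9 208.2] yaw-0.71 tilt [0.003  0.0011] F [ 0.2 -0.4 -0. ] M [-0.16  0.06 -0.  ] w62.7 ff0.0
roll -0.01 tool dx -101.9 dy 240.8
```

View pics/c9.png

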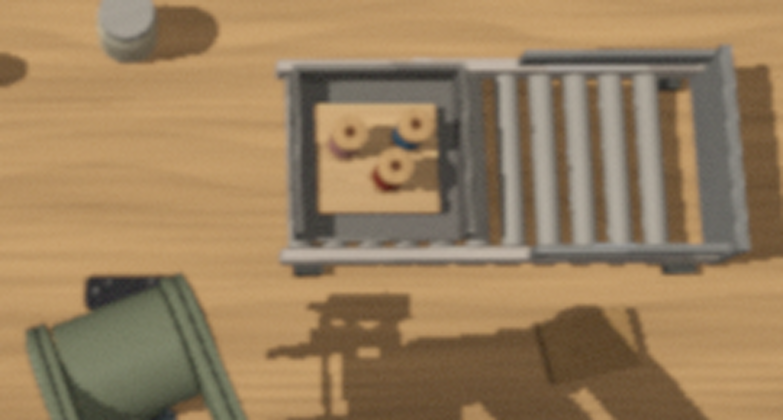

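The lifter is out. The board is square in the tote with three spools standing (crop (350,132), (415,125), (395,165)). Move beside the tote's left wall with the fingers closed.

Request:
{"method": "move_arm", "body": {
  "moves": [
    {"xyz": [-4, 10, 0], "roll": 0},
    {"xyz": [-10, 22, 0], "roll": 0},
    {"xyz": [-10, 26, 0], "roll": 0},
    {"xyz": [-11, 26, 0], "roll": 0},
    {"xyz": [-11, 26, 0], "roll": 0}
  ]
}}

```text
t: 20.42
position: [0.5065, 0.1063, 0.2055]
tcp_rot: [-2.234, -2.207, 0.003]
ft_force: [0.1, 0.8, 0.4]
gripper_width: 0.0208
finger_force: 0.0
```

Request:
{"method": "move_arm", "body": {
  "moves": [
    {"xyz": [-11, 26, 0], "roll": 0},
    {"xyz": [-11, 26, 0], "roll": 0},
    {"xyz": [-11, 26, 0], "roll": 0},
    {"xyz": [-10, 26, 0], "roll": 0},
    {"xyz": [-8, 18, 5]}
  ]
}}

```text
$.moves[4]: bad value
```

```bash
python3 -c "
from s import *
to(636,50,-.7)"
```

```text
t20.42 [506.5 106.3 205.5] yaw-0.70 tilt [-0.0022 -0.0005] F [0.1 0.8 0.4] M [-0.02  0.08 -0.02] w20.8 ff0.0
roll 0.0 tool dx -54.7 dy 130.1
```

Request:
{"method": "move_arm", "body": {
  "moves": [
    {"xyz": [-11, 26, 0], "roll": 0},
    {"xyz": [-11, 26, 0], "roll": 0},
    {"xyz": [-11, 26, 0], "roll": 0},
    {"xyz": [-10, 26, 0], "roll": 0},
    {"xyz": [-8, 18, 5], "roll": 0}
  ]
}}

```text
t: 20.83
position: [0.6295, 0.0531, 0.2006]
tcp_rot: [2.236, 2.206, -0.0]
ft_force: [1.0, 0.5, -0.2]
gripper_width: 0.0008
finger_force: 0.0
```

Request:
{"method": "move_arm", "body": {
  "moves": [
    {"xyz": [-3, 7, 20], "roll": 0},
    {"xyz": [0, 0, 25], "roll": 0},
    {"xyz": [0, 0, 25], "roll": 0},
    {"xyz": [0, 0, 20], "roll": 0},
    {"xyz": [0, 0, 9], "roll": 0}
  ]
}}

```text
t: 21.25
position: [0.6317, 0.0508, 0.0979]
tcp_rot: [-2.232, -2.204, 0.01]
ft_force: [-0.3, 0.3, -0.6]
gripper_width: 0.0006
finger_force: 0.0
```

Request:
{"method": "move_arm", "body": {
  "moves": [
    {"xyz": [0, 0, 0], "roll": 0},
    {"xyz": [-3, 0, 0], "roll": 0},
    {"xyz": [-6, 0, 0], "roll": 0},
    {"xyz": [-6, 0, 0], "roll": 0},
    {"xyz": [-5, 0, 0], "roll": 0}
  ]
}}

```text
t: 21.67
position: [0.6341, 0.0309, 0.1043]
tcp_rot: [2.234, 2.206, 0.003]
ft_force: [0.2, 0.1, -1.1]
gripper_width: 0.0008
finger_force: 0.0
```

```bash
python3 -c "
from s import *
to(636,-240,-.7)"
```

```text
t21.67 [634.1  30.9 104.3] yaw-0.72 tilt [ 0.0026 -0.0001] F [ 0.2  0.1 -1.1] M [-0.11  0.06 -0.01] w0.8 ff0.0
roll -0.02 tool dx -270.8 dy 5.2
```

Request:
{"method": "move_arm", "body": {
  "moves": [
    {"xyz": [-5, 0, 2], "roll": 0},
    {"xyz": [-5, 0, 0], "roll": 0},
    {"xyz": [-3, 0, 0], "roll": 0},
    {"xyz": [-2, 0, 0], "roll": 0},
    {"xyz": [-2, 0, 0], "roll": 0}
  ]
}}

```text
t: 22.08
position: [0.6332, 0.0145, 0.101]
tcp_rot: [-2.235, -2.207, -0.0]
ft_force: [-0.7, -0.3, -0.2]
gripper_width: 0.001
finger_force: 0.0
```

Request:
{"method": "move_arm", "body": {
  "moves": [
    {"xyz": [-2, 0, 0], "roll": 0},
    {"xyz": [-2, 0, 0], "roll": 0},
    {"xyz": [-2, 0, 0], "roll": 0},
    {"xyz": [-2, 0, 0], "roll": 0},
    {"xyz": [-2, 0, 0], "roll": 0}
  ]
}}

```text
t: 22.5
position: [0.6331, 0.0049, 0.1009]
tcp_rot: [-2.235, -2.208, -0.001]
ft_force: [-0.5, 1.2, 0.8]
gripper_width: 0.0006
finger_force: 0.7
```

Request:
{"method": "move_arm", "body": {
  "moves": [
    {"xyz": [-2, 0, 0], "roll": 0},
    {"xyz": [-2, 0, 0], "roll": 0},
    {"xyz": [-2.5, 0, 0], "roll": 0},
    {"xyz": [-3, 0, 0], "roll": 0},
    {"xyz": [-3, 0, 0], "roll": 0}
  ]
}}

```text
t: 22.92
position: [0.633, -0.008, 0.101]
tcp_rot: [-2.235, -2.208, -0.0]
ft_force: [0.8, 0.9, 0.2]
gripper_width: 0.0006
finger_force: 0.8
```

```bash
python3 -c "
from s import *
to(636,-240,-.7)
a=shot('top','top6')"
```

```text
t22.92 [633.  -8. 101.] yaw-0.71 tilt [0.0001 0.0002] F [0.8 0.9 0.2] M [ 0.17  0.08 -0.03] w0.6 ff0.8
roll -0.01 tool dx -231.9 dy 5.9
```

Contact is gentle (about 1 N). Push on.

Request:
{"method": "move_arm", "body": {
  "moves": [
    {"xyz": [-3.5, 0, 0], "roll": 0},
    {"xyz": [-4, 0, 0], "roll": 0},
    {"xyz": [-4.5, 0, 0], "roll": 0},
    {"xyz": [-5, 0, 0], "roll": 0},
    {"xyz": [-5.5, 0, 0], "roll": 0}
  ]
}}

```text
t: 23.38
position: [0.6327, -0.0306, 0.1009]
tcp_rot: [-2.235, -2.208, -0.0]
ft_force: [0.3, 1.5, 0.1]
gripper_width: 0.0009
finger_force: 1.0
```

Request:
{"method": "move_arm", "body": {
  "moves": [
    {"xyz": [-6, 0, 0], "roll": 0},
    {"xyz": [-6, 0, 0], "roll": 0},
    {"xyz": [-6, 0, 0], "roll": 0},
    {"xyz": [-6, 0, 0], "roll": 0},
    {"xyz": [-6, 0, 0], "roll": 0}
  ]
}}

```text
t: 23.8
position: [0.6323, -0.0609, 0.1009]
tcp_rot: [-2.235, -2.208, -0.0]
ft_force: [-0.1, 1.8, -0.3]
gripper_width: 0.0006
finger_force: 1.0
```

Request:
{"method": "move_arm", "body": {
  "moves": [
    {"xyz": [-6, 0, 0], "roll": 0},
    {"xyz": [-6, 0, 0], "roll": 0},
    {"xyz": [-6, 0, 0], "roll": 0},
    {"xyz": [-6, 0, 0], "roll": 0},
    {"xyz": [-6, 0, 0], "roll": 0}
  ]
}}

```text
t: 24.22
position: [0.6319, -0.0908, 0.1009]
tcp_rot: [-2.235, -2.208, -0.0]
ft_force: [1.2, 2.0, 0.4]
gripper_width: 0.0004
finger_force: 1.0
```

Request:
{"method": "move_arm", "body": {
  "moves": [
    {"xyz": [-6, 0, 0], "roll": 0},
    {"xyz": [-6, 0, 0], "roll": 0},
    {"xyz": [-6, 0, 0], "roll": 0},
    {"xyz": [-6, 0, 0], "roll": 0},
    {"xyz": [-6, 0, 0], "roll": 0}
  ]
}}

```text
t: 24.63
position: [0.6316, -0.1208, 0.101]
tcp_rot: [2.235, 2.208, 0.0]
ft_force: [1.4, 2.3, 0.2]
gripper_width: 0.0005
finger_force: 1.0
```

Request:
{"method": "move_arm", "body": {
  "moves": [
    {"xyz": [-6, 0, 0], "roll": 0},
    {"xyz": [-6, 0, 0], "roll": 0},
    {"xyz": [-6, 0, 0], "roll": 0},
    {"xyz": [-6, 0, 0], "roll": 0},
    {"xyz": [-6, 0, 0], "roll": 0}
  ]
}}

```text
t: 25.05
position: [0.6312, -0.1509, 0.1009]
tcp_rot: [2.235, 2.208, 0.0]
ft_force: [1.7, 2.0, -0.7]
gripper_width: 0.0005
finger_force: 1.1
```

Request:
{"method": "move_arm", "body": {
  "moves": [
    {"xyz": [-6, 0, 0], "roll": 0},
    {"xyz": [-6, 0, 0], "roll": 0},
    {"xyz": [-6, 0, 0], "roll": 0},
    {"xyz": [-6, 0, 0], "roll": 0},
    {"xyz": [-6, 0, 0], "roll": 0}
  ]
}}

```text
t: 25.47
position: [0.6308, -0.1809, 0.1009]
tcp_rot: [2.235, 2.208, 0.0]
ft_force: [1.8, 0.9, 0.8]
gripper_width: 0.0003
finger_force: 0.9
```

Request:
{"method": "move_arm", "body": {
  "moves": [
    {"xyz": [-6, 0, 0], "roll": 0},
    {"xyz": [-6, 0, 0], "roll": 0},
    {"xyz": [-5, 0, 0], "roll": 0},
    {"xyz": [-5, 0, 0], "roll": 0},
    {"xyz": [-4, 0, 0], "roll": 0}
  ]
}}

```text
t: 25.88
position: [0.6304, -0.2069, 0.1009]
tcp_rot: [2.235, 2.208, -0.0]
ft_force: [2.3, 1.5, 0.3]
gripper_width: 0.0003
finger_force: 0.9
```

```bash
python3 -c "
from s import *
to(636,-240,-.7)"
```

```text
t25.88 [ 630.4 -206.9  100.9] yaw-0.72 tilt [-0.0001 -0.0001] F [2.3 1.5 0.3] M [ 0.22 -0.18  0.04] w0.3 ff0.9
roll -0.02 tool dx -33.0 dy 6.0
```

Request:
{"method": "move_arm", "body": {
  "moves": [
    {"xyz": [-4, 0, 0], "roll": 0},
    {"xyz": [-3, 0, 0], "roll": 0},
    {"xyz": [-3, 0, 0], "roll": 0},
    {"xyz": [-3, 0, 0], "roll": 0},
    {"xyz": [-3, 0, 0], "roll": 0}
  ]
}}

```text
t: 26.3
position: [0.6302, -0.2225, 0.1009]
tcp_rot: [-2.235, -2.208, 0.0]
ft_force: [0.5, 1.2, 0.9]
gripper_width: 0.0006
finger_force: 0.7
```

Request:
{"method": "move_arm", "body": {
  "moves": [
    {"xyz": [-2, 0, 0], "roll": 0},
    {"xyz": [-2, 0, 0], "roll": 0},
    {"xyz": [-2, 0, 0], "roll": 0},
    {"xyz": [-2, 0, 0], "roll": 0},
    {"xyz": [-2, 0, 0], "roll": 0}
  ]
}}

```text
t: 26.72
position: [0.63, -0.2324, 0.1009]
tcp_rot: [-2.235, -2.208, 0.0]
ft_force: [1.0, 0.8, 0.6]
gripper_width: 0.0002
finger_force: 0.6
```

Request:
{"method": "move_arm", "body": {
  "moves": [
    {"xyz": [-1.5, 0, 0], "roll": 0},
    {"xyz": [-1.5, 0, 0], "roll": 0},
    {"xyz": [-1.5, 0, 0], "roll": 0},
    {"xyz": [-1.5, 0, 0], "roll": 0},
    {"xyz": [-1.5, 0, 0], "roll": 0}
  ]
}}

```text
t: 27.13
position: [0.63, -0.2399, 0.1009]
tcp_rot: [-2.235, -2.207, 0.0]
ft_force: [1.2, 0.1, 0.8]
gripper_width: 0.0002
finger_force: 0.6
```

```bash
python3 -c "
from s import *
st()"
```

```text
t27.13 [ 630.  -239.9  100.9] yaw-0.71 tilt [-0.0002  0.0002] F [1.2 0.1 0.8] M [0.04 0.07 0.01] w0.2 ff0.6
```

Not at the stop yet. Continue in 1 mm steps until the force rises.

Request:
{"method": "move_arm", "body": {
  "moves": [
    {"xyz": [-1, 0, 0], "roll": 0},
    {"xyz": [-1, 0, 0], "roll": 0},
    {"xyz": [-1, 0, 0], "roll": 0},
    {"xyz": [-1, 0, 0], "roll": 0},
    {"xyz": [-1, 0, 0], "roll": 0}
  ]
}}

```text
t: 27.55
position: [0.63, -0.2423, 0.101]
tcp_rot: [-2.233, -2.204, -0.005]
ft_force: [0.4, 11.4, 3.1]
gripper_width: -0.0001
finger_force: 5.2
```

```bash
python3 -c "
from s import *
st()"
```

```text
t27.55 [ 630.  -242.3  101. ] yaw-0.76 tilt [-0.0005  0.0049] F [ 0.4 11.4  3.1] M [ 1.64 -0.01  0.04] w-0.1 ff5.2
```

The tote is pressed against the stop with 11 N at the expected place. Back off, rise and look.

Request:
{"method": "move_arm", "body": {
  "moves": [
    {"xyz": [0, 0, 0], "roll": 0},
    {"xyz": [2, 0, 0], "roll": 0},
    {"xyz": [4, 0, 0], "roll": 0},
    {"xyz": [10, 0, 0], "roll": 0},
    {"xyz": [15, 0, 0], "roll": 0}
  ]
}}

```text
t: 27.97
position: [0.6303, -0.2141, 0.1007]
tcp_rot: [2.236, 2.206, -0.001]
ft_force: [-0.5, -0.6, -0.2]
gripper_width: 0.0001
finger_force: 0.0
```

Request:
{"method": "move_arm", "body": {
  "moves": [
    {"xyz": [20, 0, 0], "roll": 0},
    {"xyz": [25, 0, -15], "roll": 0},
    {"xyz": [25, 0, -25], "roll": 0},
    {"xyz": [25, 0, -25], "roll": 0},
    {"xyz": [25, 0, -25], "roll": 0}
  ]
}}

```text
t: 28.38
position: [0.6313, -0.0915, 0.1917]
tcp_rot: [-2.234, -2.208, 0.001]
ft_force: [0.5, -0.5, -0.2]
gripper_width: 0.0005
finger_force: 0.0
```

Request:
{"method": "move_arm", "body": {
  "moves": [
    {"xyz": [30, 0, -20], "roll": 0},
    {"xyz": [30, 0, 0], "roll": 0},
    {"xyz": [30, 0, 0], "roll": 0},
    {"xyz": [20, 0, 0], "roll": 0},
    {"xyz": [0, 0, 0], "roll": 0}
  ]
}}

```text
t: 28.8
position: [0.6327, 0.0212, 0.2111]
tcp_rot: [-2.229, -2.212, -0.002]
ft_force: [0.3, 0.1, 0.2]
gripper_width: 0.0007
finger_force: 0.0
```

```bash
python3 -c "
from s import *
st()
a=shot('top','top7');b=shot('side','side7')
c=cv2.resize(a[170:320,300:540],None,fx=2.2,fy=2.2,interpolation=cv2.INTER_CUBIC)
d=cv2.resize(b[180:400,230:620],None,fx=1.35,fy=1.35,interpolation=cv2.INTER_CUBIC)
o=np.zeros((c.shape[0]+d.shape[0],max(c.shape[1],d.shape[1]),3),np.uint8);o[:c.shape[0],:c.shape[1]]=c;o[c.shape[0]:,:d.shape[1]]=d;o=o[:600];print(o.shape,c.shape);o=o[:,:800];cv2.imwrite('pics/c10.png',o)"
```

```text
t28.80 [632.7  21.2 211.1] yaw-0.44 tilt [0.0002 0.0019] F [0.3 0.1 0.2] M [-0.11  0.06  0.  ] w0.7 ff0.0
(600, 528, 3) (330, 528, 3)
```

View pics/c10.png

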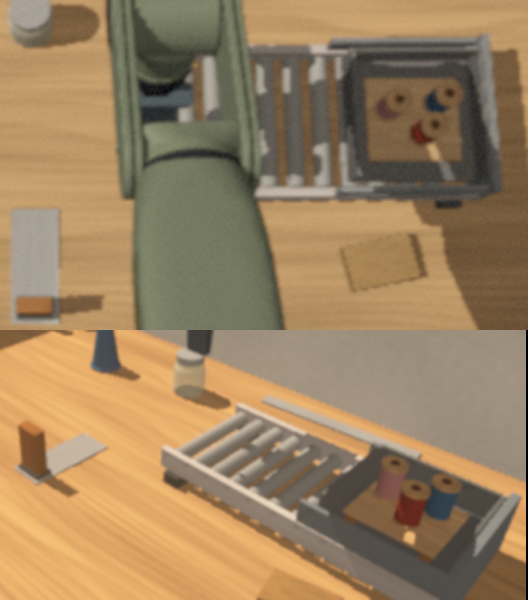

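The final view shows the tote against the end stop, with pink, red and blue spools standing on the board. The lifter lies flat at the lower left, and the jar, cone and pin box are undisturbed.

```bash
python3 -c "
from cell import bot
print(bot.sign_off())"
```

```text
the job is handed in; nothing more can be done
None
```

I handed the job in at about 29 s: the board lies flat in the tote with all three spools standing, the tote is home against the end stop, and the lifter lies flat on the counter.

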